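# Set a slotted bracket on its pen line and tighten it

## Robot

A 6-joint arm with a two-finger parallel gripper is mounted at the origin on the work surface. World frame = base frame: x ahead of the robot, y to its left, z up, the work surface at z = 0. Lengths are in m, angles in rad, forces in N, time in s.
With the tool pointing down it reaches from about 0.35 to 0.775 m from the base axis. Payload 5.5 kg.
Tool frame: the origin (TCP) lies at the very end of the fingers, on their centre line; the grasp point (between the pads) lies 19 mm behind it; z points along the fingers, y is the line along which they close (so a half turn about z gives the same grasp; the last joint's range is limited). The gripper opens to 85 mm and grips with 20 to 120 N. Pads are 22 mm wide; open, the fingers measure 114 mm over their backs; the gripper's body (76 mm by 85 mm) begins 54 mm behind the grasp point. The pads swing forward as they close: fully open they stand 13 mm farther back than shut.
Start: joints at [1.001, 0.313, 0.046, 1.304, 0, 1.431], TCP at [0.24, 0.523, 0.231] pointing down, gripper open.
Joint ranges: [-2.76, 2.76], [-0.86, 1.69], [-1.03, 1.26], [-2.2, 2.34], [-1.47, 1.5], [-3.14, 3.14]. Speed limits (rad/s): [2.57, 2.57, 3.14, 3.14, 3.14, 3.14].

## Interface

Orientations are given as a unit quaternion [w, x, y, z].
In Python, from workcell import env, imaging, ticket gives the robot as it stands. The module is installed in compiled form; this text tells all that it offers.
- The arm moves only by the tool apply_moves, never from a script. Its argument "rows" is a list of rows, each an object with "xyz": the shift along the tool's x, y, z in mm, a list of three; "turn": the turn, a rotation vector about the tool's x, y, z in rad, a list of three; "grip": the opening, from 0 (shut) to 1 (fully open). A call has 1 to 12 rows; each row is the pose to reach, as a shift and turn from the pose commanded when the call began, along the tool's axes at that moment; what a row does not reach only later rows make up. A row lasts 1/12 s, in which the tool goes at most 41.7 mm and 7.16 degrees, less where a joint would pass 70% of its speed; a pose out of reach is approached as far as the arm can. A call with a gripper value outside its range is refused whole. The fingers move at their own pace and stop on an object; "force" is the grip in N (left out, the last holds). Time passes only in rows, so rows that repeat a pose let the fingers close. It gives the time, the measured TCP pose, the force, the opening and the grip force at its end, in the units of the state.
- env.get_state(): the state, without advancing time (a new reading comes with each control period).
- imaging.read_camera(name): name is "scene" or "top"; returns a dict with "color" (384x512x3 uint8, blue, green, red), "z_map" (384x512 float32, m along the optical axis (not along the pixel's ray), 0 where there is no reading), "camera_matrix" (3x3 intrinsics, pixels), "view" (4x4, takes a point from world to camera coordinates). Camera axes: x right, y down, z forward; pixel columns grow to the right and rows downward; lengths in m; the calibration is good to about 2 mm. A picture is of the moment at which its call begins.
- ticket.hand_in(): hands the job in; it is judged then, once.
The state is a dict: "clock": time; "joint_pos": joint angles; "qvel": joint speeds; "tau": joint torques, N m; "tcp_pos": TCP position; "orientation": TCP orientation; "wrist_force": force on the tool from outside, world axes, zero at the start; "ft_torque": the same for the moment, N m; "finger_gap": finger opening in m; "grip_force": force on a finger pad.
Only numpy, scipy, OpenCV 4.12 (cv2) and the standard library are available. Lean on these libraries where they do the work, as an engineer would, in place of code of your own. Each camera call takes 0.05 s, during which the arm holds its last target. There are 200 camera calls.

## Task

On the glass shelf a slotted mounting bracket lies slack on its base strip. Slide it along its slots until the outer face of its upright stands on the black pen line across the strip, then turn the hex key that stands in the clamp screw clockwise until the screw has bitten and is firmly tight. Stop there, because over-tightening cracks the glass; let go of everything with the bracket still on its line, and leave the other things on the shelf where they are.

Things in the scene. Friction and masses are not known exactly. Their poses are not given: they have to be found in the camera images.
- bracket: Loose grey-painted steel angle bracket, 0.45 kg, slides along y with a few N. Foot plate 219 (y) x 50 x 6 mm with two slots along y, one round the clamp screw, one round a guide bolt. Upright at its +y end: 8 mm thick in y, 50 wide, top 52 above the underside; pinch it along y from above. Origin: middle of underside; y to the upright, whose outer face is at +109 mm.
- bracket_edge (a point): Foot of the upright's outer (+y) face, mid-width, at the height of the bracket's underside: the face that must stand on the pen line. Starts 18 to 51 mm short of the line, so the bracket must slide towards its +y.
- mark_line (a point): Middle of the black pen line, 3 mm wide, drawn 70 mm straight across the top of the strip (10 mm of it stays in sight on each side of the bracket). Axes as the strip: y of bracket_edge in this frame is how far the bracket is past the line.
- strip: Fixed aluminium base strip on the glass, 300 (y) x 70 (x) x 6 mm. Origin: middle of its underside; y along it towards the cabinet, z up. The clamp screw stands at y = -60 mm, the guide bolt (head 18 mm across, top 19 mm above the origin, not turned) at y = +30 mm.
- clamp_screw: Clamp screw with a 30 mm washer. Origin: on its axis, underside of washer, 12 mm above the strip's underside; axes as the strip (they do not turn). Clockwise from above it runs nearly free (under 0.1 N m) for an unknown 0.2 to 1.15 rad, then bites: resistance jumps to about 0.7 N m and grows some 2.5 N m per rad. It stays where it is left. Only feel shows the bite.
- hex_key: L-shaped hex key standing in the clamp screw, turns it and stays in it. Origin: on the screw axis, underside of washer; x points out along its level arm, 58 mm up. Blue handle: x = 40 to 125 mm, 16 wide, 18 high. At the start the arm points along the strip's +x, give or take 60 deg; it turns clockwise towards -y, nothing in its way. Headings, also the tight one, differ each time.
- key_grip (a point): Middle of the blue handle's section, 90 mm from the screw axis: take it here from above, fingers closing across the handle, and swing it round the screw. Firmly tight is about 1.2 N m about the screw, that is 13 N across the handle here; up to 0.9 N m (10 N) is not yet tight, above 1.45 N m (16 N) is over-tight.
- shelf: Fixed shallow glass shelf, 190 mm (x) x 840 mm (y), its top 50 mm above the work surface. Origin: under its middle, on the work surface.
- cabinet: Bystander: small white plastic cabinet with a swing door and knob, 120 x 130 x 150 mm high, beyond the strip's +y end. Origin: middle of its underside.
- aerator: Bystander: chrome aerator housing, 26 mm across, 26 mm high, on the shelf's -y end. Origin: middle of its underside.
- flush_button: Bystander: white round flush button, 48 mm across, 14 mm high, on the shelf's -y end. Origin: middle of its underside.
- pipe_bend: Bystander: grey plastic pipe bend lying flat, two legs of 58 mm, 46 mm high, on the shelf's -y end. Origin: under the corner of its two axes.
Not all that is in view belongs to the job. There is more than one size of the bracket; the one meant has the size given above.

How it is judged:
On the way, in this order (a step that is already met when the one before it is completed fails the run):
1. the bracket rests with the outer face of its upright on the pen line, the screw not yet tight (y of bracket_edge in the frame of mark_line between -0.0025 and 0.0025 m and linear speed of bracket below 0.01 m/s and contact force between clamp_screw and bracket below 25 N), for 0.2 s.
2. the screw clamps the bracket tight (contact force between clamp_screw and bracket above 25 N), for 0.3 s.
At the end, for the whole second after the job is handed in: The outer face of the bracket's upright is within 2.5 mm of the middle of the pen line, the bracket is at rest, and the washer of the clamp screw presses on it with more than 25 N and less than 75 N (about 0.95 to 1.45 N m on the key) (y of bracket_edge in the frame of mark_line between -0.0025 and 0.0025 m and linear speed of bracket below 0.01 m/s and contact force between clamp_screw and bracket between 25 and 75 N); the robot touches nothing.
It fails at once if the screw is over-tightened (its washer presses on the bracket with over 75 N) (contact force between clamp_screw and bracket above 75 N).
It fails at once if a bystander on the shelf is moved by over 10 mm (distance of any of cabinet, aerator, flush_button, pipe_bend from where it was at the start of the episode above 0.01 m).
It also fails if it takes over 64 s, if anything falls off the work surface, if the arm or the gripper's body presses on something with over 40 N, if the wrist force passes 120 N, or if a joint passes its speed limit or range.

## Working session

There is one attempt and no reset: what is moved stays moved. The work goes in short steps, Python scripts to look and compute and a tool call to move; the robot and the scene stay as the last step left them, time stands still between calls to the robot, and variables do not carry over. Pictures are saved under pics/ and viewed, at most 10 in all, crops included, and the job is handed in when it is done.

Besides the shell and the picture viewer there is one more tool, called after "Emit:" by a JSON object that holds its "op" and its "data". apply_moves: Moves the arm, as the interface text tells. Its arguments: {"type":"object","properties":{"rows":{"type":"array"},"force":{"type":"number"}},"required":["rows"]}

```bash
mkdir -p pics; cat > h.py <<'E'
import numpy as np, cv2
from workcell import env, imaging, ticket
def cam(n):
    d=imaging.read_camera(n); return d
def ray(d,u,v):
    K=np.array(d["camera_matrix"]);V=np.array(d["view"]);R=V[:3,:3];t=V[:3,3]
    return -R.T@t, R.T@np.linalg.solve(K,[u,v,1.])
def plane(d,u,v,z):
    o,r=ray(d,u,v); return o+r*(z-o[2])/r[2]
def pt(d,u,v):
    o,r=ray(d,u,v); return o+r*d["z_map"][int(round(v)),int(round(u))]
def proj(d,p):
    V=np.array(d["view"]);q=np.array(d["camera_matrix"])@(V[:3,:3]@np.array(p)+V[:3,3]); return q[:2]/q[2]
E
python3 - <<'E'
from h import *
import pickle
s=env.get_state();print(s)
D={n:cam(n) for n in("scene","top")}
pickle.dump(D,open("d0.pkl","wb"))
cv2.imwrite("pics/a.png",np.vstack([cv2.resize(D[n]["color"],(400,300)) for n in D]) if 0 else np.hstack([D[n]["color"] for n in D])[:, :] if 0 else cv2.resize(D["top"]["color"],(800,600)))
cv2.imwrite("pics/b.png",cv2.resize(D["scene"]["color"],(800,600)))
for n in D: print(n,D[n]["camera_matrix"],D[n]["view"])
E
```

```text
{'clock': 0.0, 'joint_pos': array([1.00137990e+00, 3.13989578e-01, 4.49732344e-02, 1.30361723e+00,
       2.48070608e-05, 1.43120615e+00]), 'qvel': array([-1.39152750e-03, -1.24894368e-04, -1.97024087e-04, -4.24540722e-04,
       -1.22067760e-06,  7.53735453e-04]), 'tau': array([-4.46566764e-04, -4.80628860e+01,  2.98533458e+01,  1.94464781e-02,
       -2.35185807e-04, -3.07166260e-06]), 'tcp_pos': array([0.2393234 , 0.52225591, 0.2304127 ]), 'orientation': array([-3.30509226e-04,  2.13262471e-01,  9.76994511e-01, -8.57197437e-04]), 'wrist_force': array([-0.26895053,  0.40236563,  0.32844567]), 'ft_torque': array([ 0.01434863, -0.02947928, -0.01900147]), 'grip_force': 0.0, 'finger_gap': 0.08525873844869088}
scene [[485.78538018   0.         250.42429169]
 [  0.         485.78538018 190.44960826]
 [  0.           0.           1.        ]] [[ 0.61075042  0.79150181 -0.02255688 -0.28493056]
 [ 0.43170114 -0.3567264  -0.82848078 -0.10386474]
 [-0.66379067  0.49625715 -0.55956303  1.65987814]
 [ 0.          0.          0.          1.        ]]
top [[484.06308126   0.         252.7241968 ]
 [  0.         484.06308126 192.51984491]
 [  0.           0.           1.        ]] [[-1.89700439e-02 -9.99819687e-01 -8.54921393e-04 -6.32464823e-03]
 [-9.87057688e-01  1.88640773e-02 -1.59252214e-01  4.50896548e-01]
 [ 1.59239626e-01 -2.17716476e-03 -9.87237561e-01  1.45905647e+00]
 [ 0.00000000e+00  0.00000000e+00  0.00000000e+00  1.00000000e+00]]
```

View pics/a.png

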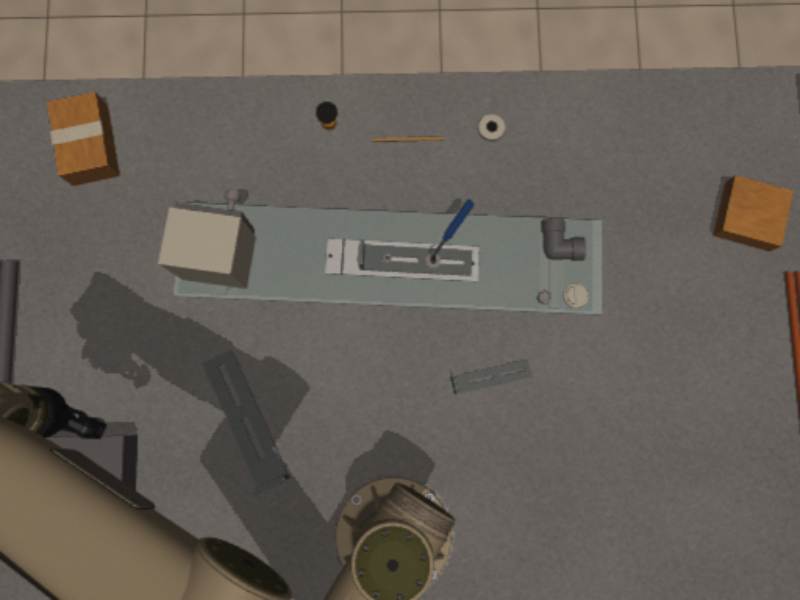

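View pics/b.png

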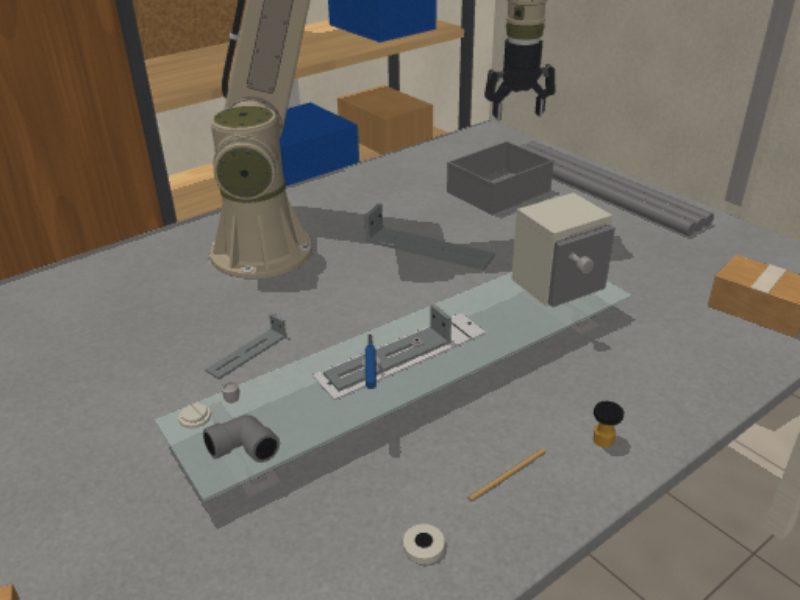

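The top view shows three brackets (800x600 pixels): a long one at (245,420) and a short one at (490,376), both lying on the work surface, and a middle-sized one at (418,260). The middle one lies on the strip with the screw and blue key in it, so it fits the description. I'll check its size in a crop.

```bash
python3 - <<'E'
from h import *
import pickle
D=pickle.load(open("d0.pkl","rb"))
a=D["top"]["color"][115:190,200:320]; b=D["scene"]["color"][185:260,195:315]
f=lambda i:cv2.resize(i,None,fx=6,fy=6,interpolation=cv2.INTER_CUBIC)[:300] if 0 else cv2.resize(i,(480*800//480,500),interpolation=cv2.INTER_CUBIC)
cv2.imwrite("pics/c.png",np.vstack([cv2.resize(a,(480,300),interpolation=cv2.INTER_CUBIC),cv2.resize(b,(480,300),interpolation=cv2.INTER_CUBIC)]))
d=D["top"]
# strip mask: bright
g=cv2.cvtColor(d["color"],cv2.COLOR_BGR2GRAY)
m=((g>165)).astype(np.uint8); m[:, :200]=0;m[:,320:]=0;m[:140]=0;m[190:]=0
ys,xs=np.nonzero(m);print(len(xs))
r=cv2.minAreaRect(np.c_[xs,ys].astype(np.float32));print(r)
for c in cv2.boxPoints(r): print(c,plane(d,*c,.056))
hsv=cv2.cvtColor(d["color"],cv2.COLOR_BGR2HSV)
for n in D:
    h=cv2.cvtColor(D[n]["color"],cv2.COLOR_BGR2HSV);c=D[n]["color"].astype(int)
    m=((c[...,0]-c[...,2]>35)).astype(np.uint8)
    k,l,st,ce=cv2.connectedComponentsWithStats(m)
    for i in range(1,k):
        if 30<st[i,4]<2000:
            ys,xs=np.nonzero(l==i);print(n,st[i],ce[i],cv2.minAreaRect(np.c_[xs,ys].astype(np.float32)),plane(D[n],*ce[i],.12), pt(D[n],*ce[i]))
# depth points: upright top
for u,v in [(232,165),(233,160),(233,170),(250,172),(218,165),(180,160),(278,163)]: print(u,v,pt(d,u,v),d["color"][v,u])
E
```

```text
0
((0.0, 0.0), (0.0, 0.0), 0.0)
[0. 0.] [1.09839148 0.7962408  0.056     ]
[0. 0.] [1.09839148 0.7962408  0.056     ]
[0. 0.] [1.09839148 0.7962408  0.056     ]
[0. 0.] [1.09839148 0.7962408  0.056     ]
scene [ 210    0   69   27 1509] [244.93174288  10.70377734] ((244.0, 13.0), (26.0, 68.0), 90.0) [-1.03278147  1.11985366  0.12      ] [-0.6037533   0.79990214  0.25058491]
scene [ 179   66   51   53 1963] [201.97605706  91.03718798] ((203.93899536132812, 90.45121765136719), (50.356781005859375, 50.135921478271484), 83.6598129272461) [-0.18126942  0.27051512  0.12      ] [-0.60473076  0.52589031 -0.08196385]
scene [234 220   7  29 170] [236.60588235 234.13529412] ((237.0, 234.0), (28.0, 6.0), 90.0) [ 0.5942584 -0.1357858  0.12     ] [ 0.60292294 -0.14174338  0.12854426]
top [284 128  19  26 120] [292.93333333 140.28333333] ((292.79534912109375, 140.50672912597656), (4.1780829429626465, 29.41042709350586), 34.99202346801758) [ 0.59172916 -0.13688598  0.12      ] [ 0.59048803 -0.13647601  0.12455768]
232 165 [0.52827606 0.0461114  0.08382552] [57 60 60]
233 160 [0.54841134 0.04368458 0.06334155] [67 71 69]
233 170 [0.51878033 0.04437707 0.0554892 ] [80 84 82]
250 172 [ 0.50960698 -0.00774068  0.06479495] [84 86 86]
218 165 [0.53540979 0.0903398  0.05528056] [121 125 130]
180 160 [0.55445727 0.20801632 0.05080886] [110 115 112]
278 163 [ 0.52489607 -0.09104625  0.11466468] [52 53 56]
```

View pics/c.png

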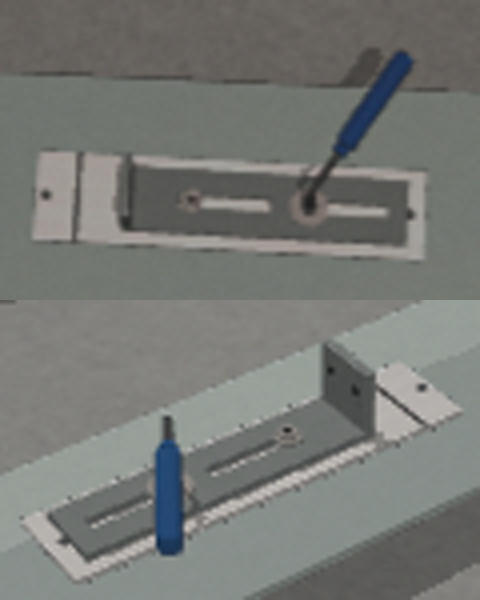

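The crop confirms it. The middle bracket lies on the strip with the screw, and the pen line sits at top-view column ≈219.5. The upright stands at column ≈231 and the key points up and to the right. Next I'll measure the line, strip, upright and key with sub-pixel accuracy.

```bash
cat >> h.py <<'E'
def line_prof(d,p0,p1,half,step=.25):
    pass
def sample(d,P):
    g=cv2.cvtColor(d["color"],cv2.COLOR_BGR2GRAY).astype(np.float32)
    q=np.array([proj(d,p) for p in P],np.float32)
    return cv2.remap(g,q[:,0].copy(),q[:,1].copy(),cv2.INTER_CUBIC).ravel()
E
python3 - <<'E'
from h import *
import pickle
D=pickle.load(open("d0.pkl","rb"))
for n in D:
    d=D[n];c=d["color"].astype(int)
    m=((c[...,2]-c[...,0]>3)&(c.sum(2)>330)).astype(np.uint8)
    s0=proj(d,[.53,0,.056]);k,l,st,ce=cv2.connectedComponentsWithStats(m)
    for i in range(1,k):
        if st[i,4]>60 and np.hypot(*(ce[i]-s0))<80: print(n,st[i],ce[i])
    w=np.zeros_like(m);cv2.circle(w,tuple(int(x) for x in s0),75,1,-1);mm=m*w
    ys,xs=np.nonzero(mm)
    P=np.array([plane(d,x,y,.056)[:2] for x,y in zip(xs,ys)],np.float32)
    r=cv2.minAreaRect(P*1000);print(n,r,cv2.boxPoints(r).tolist())
E
```

```text
scene [     0      0    512    384 100965] [271.07562026 214.17657604]
scene [241 201  69  43 458] [282.70742358 219.89737991]
scene [201 237  33  19 180] [215.18888889 247.17777778]
scene ((472.2554626464844, 28.3992919921875), (380.45697021484375, 651.486083984375), 51.257328033447266) [[99.13795471191406, 83.88555908203125], [607.2739868164062, -323.82989501953125], [845.3729858398438, -27.08697509765625], [337.2369384765625, 380.62847900390625]]
top [208 153  11  22 214] [213.17757009 163.44392523]
top [219 153  88  27 589] [258.5483871  168.72835314]
top [233 154  48   5 131] [256.75572519 155.91603053]
top [273 164  24   7  63] [283.95238095 167.33333333]
top ((534.1723022460938, -2.6414947509765625), (433.0727233886719, 186.80052185058594), 86.42174530029297) [[427.4397277832031, -212.92645263671875], [613.8760986328125, -224.58499145507812], [640.9049072265625, 207.64346313476562], [454.468505859375, 219.302001953125]]
```

```bash
python3 - <<'E'
from h import *
import pickle
D=pickle.load(open("d0.pkl","rb"))
for n in D:
    d=D[n];c=d["color"].astype(int)
    m=((c[...,2]-c[...,0]>3)&(c.sum(2)>330)).astype(np.uint8)
    x0,y0,x1,y1=(201,195,312,257) if n=="scene" else (207,152,308,181)
    k,l,st,ce=cv2.connectedComponentsWithStats(m)
    mm=np.zeros_like(m)
    for i in range(1,k):
        if st[i,4]>60 and st[i,0]>=x0 and st[i,1]>=y0 and st[i,0]+st[i,2]<=x1 and st[i,1]+st[i,3]<=y1: mm[l==i]=1
    ys,xs=np.nonzero(mm)
    P=np.array([plane(d,x,y,.056)[:2] for x,y in zip(xs,ys)],np.float32)
    r=cv2.minAreaRect(P*1000);print(n,r)
    b=cv2.boxPoints(r);e=[b[1]-b[0],b[2]-b[1]];L=max(e,key=np.linalg.norm);L=L/np.linalg.norm(L);L*=np.sign(L[1])
    ctr=np.array(r[0])/1000; X=np.array([L[1],-L[0]])
    print("ydir",L,"ctr",ctr)
    np.save("strip_%s.npy"%n,np.r_[ctr,L])
    # profile along strip at both visible margins: averaged
    s=np.arange(.02,.17,.0005)
    for xo in (-.030,.030,-.029,.029):
        g=sample(d,[np.r_[ctr+L*t+X*xo,.056] for t in s])
        i=np.argmin(np.where((s>.06)&(s<.14),g,999));j=slice(i-7,i+8);w=np.clip(g[j].max()-g[j],0,None)
        print("line",xo,(s[j]*w).sum()/w.sum(),g[i])
    for u,v in [(231,152+3)] : pass
    # end faces edges along axis for length
    s=np.arange(-.18,.18,.0005)
    for xo in (-.03,.03):
        g=np.gradient(sample(d,[np.r_[ctr+L*t+X*xo,.056] for t in s]));print("ends",s[:60][np.argmax(g[:60])],s[-60:][np.argmin(g[-60:])])
    # upright top z=.108 profile at x=0
    s=np.arange(.03,.14,.0025)
    for z in (.108,.056): print(z,[(round(t*1000),int(v)) for t,v in zip(s,sample(d,[np.r_[ctr+L*t,z] for t in s]))])
E
```

```text
scene ((536.4212036132812, -29.67608642578125), (300.4776611328125, 72.78459930419922), 85.41424560546875)
ydir [0.07995103 0.9967988 ] ctr [ 0.5364212  -0.02967609]
line -0.03 0.10453225593431568 36.681374
line 0.03 0.11887176778776187 106.07698
line -0.029 0.10409335532219209 34.345848
line 0.029 0.11906961344634126 108.13626
ends -0.15049999999999997 0.1515000000000003
ends -0.15049999999999997 0.1500000000000003
0.108 [(30, 156), (32, 156), (35, 156), (38, 156), (40, 155), (43, 155), (45, 156), (48, 156), (50, 156), (53, 154), (55, 126), (58, 93), (60, 51), (63, 37), (65, 68), (68, 77), (70, 76), (73, 76), (75, 90), (78, 120), (80, 125), (83, 139), (85, 154), (88, 155), (90, 153), (93, 154), (95, 155), (98, 155), (100, 155), (103, 156), (105, 157), (108, 158), (110, 155), (113, 155), (115, 156), (118, 155), (120, 154), (123, 155), (125, 156), (128, 155), (130, 154), (133, 156), (135, 155), (138, 154), (140, 155)]
0.056 [(30, 110), (32, 100), (35, 101), (38, 113), (40, 98), (43, 106), (45, 110), (48, 110), (50, 111), (53, 111), (55, 111), (58, 111), (60, 111), (63, 112), (65, 112)
[... 1048 characters left out ...]
), (100, 157), (103, 157), (105, 157), (108, 159), (110, 146), (113, 96), (115, 114), (118, 165), (120, 159), (123, 155), (125, 154), (128, 156), (130, 156), (133, 156), (135, 157), (138, 158), (140, 157)]
0.056 [(30, 77), (32, 90), (35, 105), (38, 93), (40, 81), (43, 84), (45, 88), (48, 88), (50, 86), (53, 86), (55, 86), (58, 86), (60, 86), (63, 85), (65, 86), (68, 86), (70, 87), (73, 84), (75, 70), (78, 61), (80, 91), (83, 93), (85, 93), (88, 106), (90, 130), (93, 156), (95, 158), (98, 157), (100, 156), (103, 156), (105, 156), (108, 157), (110, 159), (113, 154), (115, 119), (118, 77), (120, 120), (123, 150), (125, 159), (128, 157), (130, 158), (133, 157), (135, 155), (138, 128), (140, 82)]
```

```bash
cat >> h.py <<'E'
L=np.array([.066,.998]);X=np.array([L[1],-L[0]]);CT=dict(scene=np.array([.5358,-.0297]),top=np.array([.5309,-.0298]))
def w(n,s,x,z): return np.r_[CT[n]+L*s+X*x,z]
def prof(d,n,lo,hi,x,z,step=.002):
    s=np.arange(lo,hi,step); return " ".join("%d:%d"%(round(t*1000),v) for t,v in zip(s,sample(d,[w(n,t,x,z) for t in s])))
E
python3 - <<'E'
from h import *
import pickle
D=pickle.load(open("d0.pkl","rb"))
for z in(.075,.085,.095): 
  for x in (.025,.023): print("scene +x",z,x,prof(D["scene"],"scene",.06,.126,x,z))
for x in (-.015,0,.015): print("foot end scene",prof(D["scene"],"scene",-.15,-.116,x,.062))
for x in (-.015,0.01,.015): print("foot end top",prof(D["top"],"top",-.15,-.116,x,.062))
for x in (-.02,0,.015): print("upright top",prof(D["top"],"top",.06,.12,x,.108))
d=D["top"]
V,U=np.mgrid[128:190,100:170]
P=np.array([pt(d,u,v) for u,v in zip(U.ravel(),V.ravel())]);P=P[(P[:,2]>.185)&(P[:,2]<.22)];print("cab",P.min(0),P.max(0))
V,U=np.mgrid[150:180,222:242]
P=np.array([pt(d,u,v) for u,v in zip(U.ravel(),V.ravel())]);P=P[P[:,2]>.09];print("upright",P.round(3).tolist())
E
```

```text
scene +x 0.075 0.025 60:114 62:113 64:104 66:86 68:76 70:74 72:77 74:80 76:77 78:85 80:101 82:144 84:180 86:182 88:178 90:178 92:177 94:178 96:182 98:175 100:129 102:81 104:103 106:158 108:176 110:178 112:177 114:176 116:176 118:178 120:185 122:186 124:178
scene +x 0.075 0.023 60:114 62:113 64:103 66:83 68:75 70:74 72:74 74:77 76:79 78:77 80:87 82:109 84:151 86:183 88:178 90:175 92:175 94:176 96:180 98:184 100:135 102:96 104:122 106:176 108:182 110:179 112:177 114:176 116:176 118:180 120:184 122:173 124:156
scene +x 0.085 0.025 60:77 62:75 64:75 66:75 68:75 70:76 72:78 74:80 76:77 78:85 80:104 82:147 84:182 86:180 88:177 90:167 92:113 94:76 96:117 98:165 100:176 102:174 104:175 106:176 108:176 110:174 112:178 114:161 116:131 118:105 120:116 122:153 124:165
scene +x 0.085 0.023 60:76 62:76 64:76 66:76 68:75 70:74 72:74 74:77 76:79 78:77 80:88 82:113 84:157 86:186 88:184 90:169 92:114 94:85 96:130 98:169 100:181 102:175 104:175 106:175 108:175 110:175 112:174 114:177 116:161 118:152 120:160 122:176 124:173
scene +x 0.095 0.025 60:76 62:76 64:76 66:76 68:75 70:75 72:78 74:78 76:77 78:80
[... 2646 characters left out ...]
37, 0.048, 0.114], [0.539, 0.045, 0.104], [0.535, 0.051, 0.111], [0.535, 0.048, 0.107], [0.537, 0.045, 0.098], [0.531, 0.051, 0.112], [0.533, 0.048, 0.105], [0.533, 0.045, 0.102], [0.529, 0.051, 0.109], [0.53, 0.048, 0.106], [0.526, 0.054, 0.107], [0.526, 0.051, 0.11], [0.526, 0.048, 0.106], [0.529, 0.046, 0.096], [0.523, 0.054, 0.107], [0.524, 0.051, 0.104], [0.524, 0.048, 0.105], [0.521, 0.054, 0.104], [0.519, 0.051, 0.11], [0.519, 0.048, 0.111], [0.518, 0.054, 0.105], [0.516, 0.051, 0.111], [0.519, 0.049, 0.1], [0.514, 0.054, 0.108], [0.513, 0.051, 0.11], [0.513, 0.048, 0.112], [0.512, 0.054, 0.104], [0.512, 0.051, 0.103], [0.511, 0.048, 0.108], [0.512, 0.052, 0.09], [0.51, 0.049, 0.096]]
```

Emit:
{"op": "apply_moves", "data": {"rows": [{"xyz": [0,0,-40],"turn": [0,0,-0.12],"grip": 1},{"xyz": [0,0,-70],"turn": [0,0,-0.24],"grip": 1},{"xyz": [0,0,-70],"turn": [0,0,-0.36],"grip": 1},{"xyz": [0,0,-70],"turn": [0,0,-0.36],"grip": 1}]}}

```text
clock: 0.43
tcp_pos: [0.2401, 0.5235, 0.303]
orientation: [0.001, 0.033, 0.999, 0.001]
wrist_force: [1.1, -1.1, -1.0]
finger_gap: 0.0853
grip_force: 0.0
```

The upright's centre is at about (0.536, 0.050) with its top at about 0.108, and its face is about 35.7 mm short of the line. Both views agree. Moving above the upright.

Emit:
{"op": "apply_moves", "data": {"rows": [{"xyz": [-326,-453,0],"turn": [0,0,0],"grip": 1},{"xyz": [-326,-453,0],"turn": [0,0,0],"grip": 1},{"xyz": [-326,-453,0],"turn": [0,0,0],"grip": 1},{"xyz": [-326,-453,0],"turn": [0,0,0],"grip": 1},{"xyz": [-326,-453,0],"turn": [0,0,0],"grip": 1},{"xyz": [-326,-453,0],"turn": [0,0,0],"grip": 1},{"xyz": [-326,-453,0],"turn": [0,0,0],"grip": 1},{"xyz": [-326,-453,0],"turn": [0,0,0],"grip": 0.8},{"xyz": [-326,-453,0],"turn": [0,0,0],"grip": 0.6},{"xyz": [-326,-453,0],"turn": [0,0,0],"grip": 0.6},{"xyz": [-326,-453,0],"turn": [0,0,0],"grip": 0.6},{"xyz": [-326,-453,0],"turn": [0,0,0],"grip": 0.6}]}}

```text
clock: 1.43
tcp_pos: [0.5026, 0.0955, 0.2999]
orientation: [-0.001, 0.037, 0.999, 0.0]
wrist_force: [1.0, 1.1, -0.4]
finger_gap: 0.0514
grip_force: 0.0
```

Emit:
{"op": "apply_moves", "data": {"rows": [{"xyz": [-20,-25,40],"turn": [0,0,0],"grip": 0.6},{"xyz": [-20,-25,80],"turn": [0,0,0],"grip": 0.6},{"xyz": [-20,-25,120],"turn": [0,0,0],"grip": 0.6},{"xyz": [-20,-25,140],"turn": [0,0,0],"grip": 0.6},{"xyz": [-20,-25,140],"turn": [0,0,0],"grip": 0.6},{"xyz": [-20,-25,140],"turn": [0,0,0],"grip": 0.6}]}}

```text
clock: 1.93
tcp_pos: [0.5189, 0.0711, 0.1594]
orientation: [-0.003, 0.036, 0.999, -0.0]
wrist_force: [-0.6, -0.4, 1.1]
finger_gap: 0.0511
grip_force: 0.0
```

```bash
python3 - <<'E'
from h import *
d=cam("scene");cv2.imwrite("pics/e.png",cv2.resize(d["color"][130:280,180:380],(800,600),interpolation=cv2.INTER_CUBIC))
s=env.get_state();print(s["tcp_pos"],s["orientation"],s["finger_gap"])
E
```

```text
[0.52059331 0.07125381 0.16146091] [-5.58180486e-04  3.56821889e-02  9.99363031e-01  3.40072635e-05] 0.051553292914846074
```

View pics/e.png

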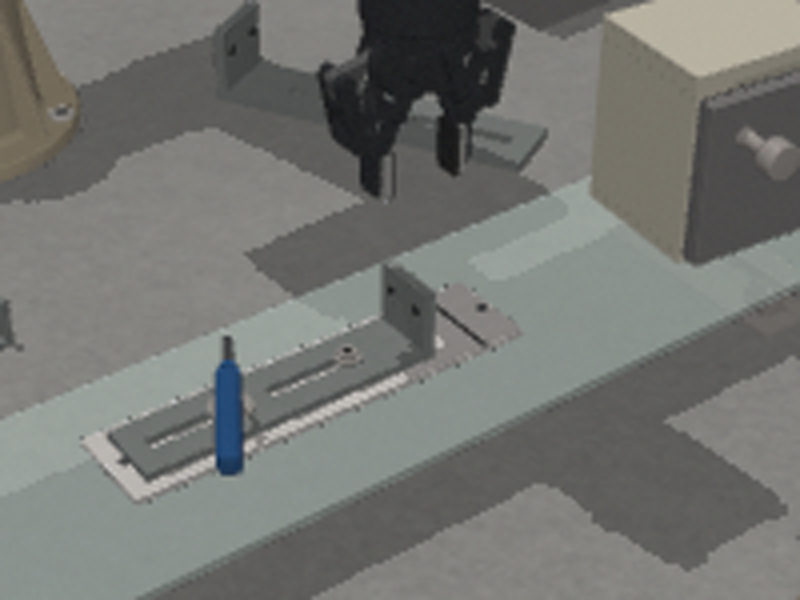

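The gripper is above the upright, with its fingers at crop pixels (380,190) and (455,170). The upright is at (410,310) and the path down is clear. Descending and closing.

Emit:
{"op": "apply_moves", "data": {"rows": [{"xyz": [-17,-20,0],"turn": [0,0,0],"grip": 0.6},{"xyz": [-17,-20,30],"turn": [0,0,0],"grip": 0.6},{"xyz": [-17,-20,60],"turn": [0,0,0],"grip": 0.6},{"xyz": [-17,-20,85],"turn": [0,0,0],"grip": 0.6},{"xyz": [-17,-20,85],"turn": [0,0,0],"grip": 0.6},{"xyz": [-17,-20,85],"turn": [0,0,0],"grip": 0.35},{"xyz": [-17,-20,85],"turn": [0,0,0],"grip": 0.2},{"xyz": [-17,-20,85],"turn": [0,0,0],"grip": 0.1},{"xyz": [-17,-20,85],"turn": [0,0,0],"grip": 0.0},{"xyz": [-17,-20,85],"turn": [0,0,0],"grip": 0.0},{"xyz": [-17,-20,85],"turn": [0,0,0],"grip": 0.0},{"xyz": [-17,-20,85],"turn": [0,0,0],"grip": 0.0}], "force": 30}}

```text
clock: 2.98
tcp_pos: [0.5385, 0.0503, 0.079]
orientation: [0.003, 0.035, 0.999, 0.0]
wrist_force: [-0.3, 1.6, 7.2]
finger_gap: 0.0075
grip_force: 31.8
```

Emit:
{"op": "apply_moves", "data": {"rows": [{"xyz": [0,5,0],"turn": [0,0,0],"grip": 0},{"xyz": [0,12,0],"turn": [0,0,0],"grip": 0},{"xyz": [0,19,0],"turn": [0,0,0],"grip": 0},{"xyz": [0,26,0],"turn": [0,0,0],"grip": 0},{"xyz": [0,31,0],"turn": [0,0,0],"grip": 0},{"xyz": [0,35,0],"turn": [0,0,0],"grip": 0},{"xyz": [0,35,0],"turn": [0,0,0],"grip": 0},{"xyz": [0,35,0],"turn": [0,0,0],"grip": 0}]}}

```text
clock: 3.65
tcp_pos: [0.5411, 0.0837, 0.079]
orientation: [0.003, 0.035, 0.999, -0.001]
wrist_force: [-0.0, -4.7, 6.6]
finger_gap: 0.007
grip_force: 31.7
```

```bash
python3 - <<'E'
from h import *
import pickle
D={n:cam(n) for n in("scene","top")};pickle.dump(D,open("d1.pkl","wb"))
s=env.get_state();print(s["tcp_pos"],s["wrist_force"],s["finger_gap"])
for n in D:
  for x in (-.015,.015): print("end",n,prof(D[n],n,-.12,-.08,x,.062))
  for x in (-.03,.03,.031,.029): print("line",n,x,prof(D[n],n,.10,.134,x,.056))
for z in(.07,.08,.09): print("face",z,prof(D["scene"],"scene",.095,.15,.025,z))
cv2.imwrite("pics/f.png",np.hstack([cv2.resize(D["scene"]["color"][180:250,225:315],(450,350),interpolation=cv2.INTER_CUBIC),cv2.resize(D["top"]["color"][130:200,200:270],(350,350),interpolation=cv2.INTER_CUBIC)]))
E
```

```text
[0.54110346 0.08367216 0.07900238] [-0.59753139 -3.71271077  8.14411991] 0.007350197939618483
end scene -120:181 -118:181 -116:181 -114:180 -112:180 -110:183 -108:181 -106:145 -104:88 -102:82 -100:105 -98:111 -96:111 -94:112 -92:109 -90:109 -88:111 -86:111 -84:110 -82:111
end scene -120:180 -118:181 -116:180 -114:180 -112:179 -110:179 -108:180 -106:145 -104:89 -102:87 -100:112 -98:112 -96:111 -94:111 -92:111 -90:109 -88:109 -86:108 -84:98 -82:76
line scene -0.03 100:112 102:115 104:109 106:89 108:81 110:85 112:83 114:76 116:74 118:73 120:71 122:61 124:43 126:30 128:28 130:36 132:69
line scene 0.03 100:127 102:135 104:136 106:131 108:129 110:129 112:133 114:130 116:98 118:71 120:84 122:115 124:128 126:135 128:132 130:128 132:133
line scene 0.031 100:130 102:140 104:139 106:132 108:128 110:129 112:137 114:129 116:102 118:79 120:92 122:117 124:132 126:139 128:136 130:131 132:138
line scene 0.029 100:128 102:132 104:132 106:129 108:130 110:129 112:130 114:127 116:93 118:63 120:77 122:113 124:126 126:131 128:130 130:128 132:130
end top -120:156 -118:157 -116:158 -114:157 -112:157 -110:158
[... 771 characters left out ...]
22:91 124:93 126:94 128:94 130:94 132:94
face 0.07 95:84 97:84 99:83 101:80 103:75 105:76 107:80 109:78 111:81 113:88 115:106 117:128 119:132 121:128 123:130 125:130 127:129 129:128 131:128 133:129 135:130 137:134 139:140 141:140 143:140 145:141 147:141 149:141
face 0.08 95:73 97:73 99:72 101:73 103:72 105:75 107:79 109:79 111:83 113:91 115:108 117:108 119:79 121:61 123:72 125:107 127:144 129:147 131:140 133:142 135:141 137:140 139:140 141:141 143:141 145:141 147:141 149:141
face 0.09 95:75 97:74 99:74 101:73 103:73 105:75 107:78 109:78 111:82 113:89 115:115 117:135 119:134 121:139 123:142 125:140 127:138 129:140 131:140 133:142 135:142 137:141 139:140 141:139 143:139 145:140 147:140 149:140
```

View pics/f.png

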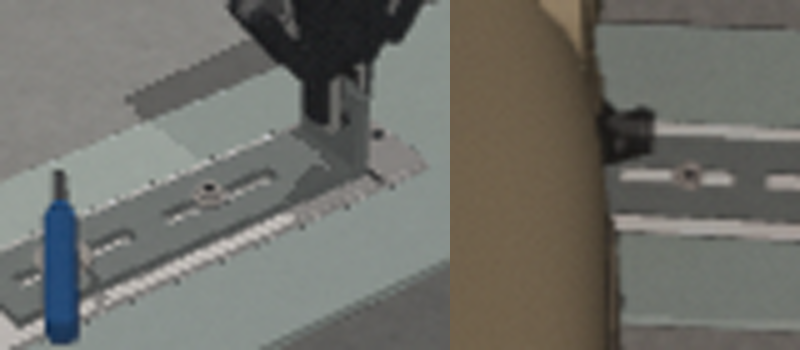

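The bracket moved 33 mm. The upright's foot, at crop pixel (368,165), is now just short of the line at (375,178), about 1.5 mm by the mean of both views. I'll nudge it, release and rise for a clear look.

Emit:
{"op": "apply_moves", "data": {"rows": [{"xyz": [0,1,0],"turn": [0,0,0],"grip": 0},{"xyz": [0,1.7,0],"turn": [0,0,0],"grip": 0},{"xyz": [0,1.7,0],"turn": [0,0,0],"grip": 0},{"xyz": [0,1.7,0],"turn": [0,0,0],"grip": 0},{"xyz": [0,1.2,0],"turn": [0,0,0],"grip": 0.15},{"xyz": [0,0,0],"turn": [0,0,0],"grip": 0.35},{"xyz": [0,0,0],"turn": [0,0,0],"grip": 0.5},{"xyz": [0,0,0],"turn": [0,0,0],"grip": 0.5},{"xyz": [0,0,-40],"turn": [0,0,0],"grip": 0.5},{"xyz": [0,0,-80],"turn": [0,0,0],"grip": 0.5},{"xyz": [0,0,-120],"turn": [0,0,0],"grip": 0.5},{"xyz": [0,-30,-120],"turn": [0,0,0],"grip": 0.5}]}}

```text
clock: 4.75
tcp_pos: [0.541, 0.0582, 0.2045]
orientation: [0.006, 0.032, 0.999, 0.001]
wrist_force: [0.9, -0.7, 1.8]
finger_gap: 0.0427
grip_force: 0.0
```

Emit:
{"op": "apply_moves", "data": {"rows": [{"xyz": [0,-40,0],"turn": [0,0,0],"grip": 0.5},{"xyz": [0,-80,0],"turn": [0,0,0],"grip": 0.5},{"xyz": [0,-120,0],"turn": [0,0,0],"grip": 0.5},{"xyz": [0,-160,0],"turn": [0,0,0],"grip": 0.5},{"xyz": [0,-200,0],"turn": [0,0,0],"grip": 0.5},{"xyz": [0,-240,0],"turn": [0,0,0],"grip": 0.5},{"xyz": [0,-280,0],"turn": [0,0,0],"grip": 0.5},{"xyz": [0,-320,0],"turn": [0,0,0],"grip": 0.5},{"xyz": [0,-320,0],"turn": [0,0,0],"grip": 0.5},{"xyz": [0,-320,0],"turn": [0,0,0],"grip": 0.5}]}}

```text
clock: 5.58
tcp_pos: [0.514, -0.2662, 0.1956]
orientation: [-0.0, 0.037, 0.999, 0.0]
wrist_force: [-0.6, -0.6, -0.5]
finger_gap: 0.0427
grip_force: 0.0
```

```bash
cat > meas.py <<'E'
from h import *
import pickle
def cross(s,g,lev,rising,guess):
    sg=(g-lev)*(1 if rising else -1); i=[k for k in range(len(s)-1) if sg[k]<0<=sg[k+1]]
    c=[s[k]+(s[k+1]-s[k])*(lev-g[k])/(g[k+1]-g[k]) for k in i]
    return min(c,key=lambda v:abs(v-guess)) if c else np.nan
def meas(D):
  for n in D:
    d=D[n];s=np.arange(-.16,.17,.0005);P=lambda x,z:sample(d,[w(n,t,x,z) for t in s])
    lin=[];end=[];st0=[];st1=[]
    for x in np.arange(.0275,.0325,.001):
      for sg in (-1,1):
        g=P(sg*x,.056);k=(s>.11)&(s<.128);wt=np.clip(np.median(g[k])-4-g[k],0,None);a=(s[k]*wt).sum()/wt.sum();lin.append((sg,a))
    for x in [-.018,-.016,-.014,.014,.016,.018]:
        g=P(x,.062);k=(s<-.085)
        end.append((cross(s[k],g[k],96 if n=="scene" else 121,n=="scene",-.1005)))
    up=[]
    for x in np.arange(-.018,.019,.004):
        g=P(x,.108);up.append(cross(s,g,125,True,.12))
    for x in (-.0315,-.03,.03,.0315):
        g=P(x,.056);k=s<-.14;st0.append(s[k][np.argmax(np.gradient(g[k]))]);k=s>.14;st1.append(s[k][np.argmin(np.gradient(g[k]))])
    mm=lambda a:np.round(np.array(a)*1000,1).tolist()
    print(n,"line -x",mm([np.mean([a for q,a in lin if q<0])]),"+x",mm([np.mean([a for q,a in lin if q>0])]),"foot end",mm(end),"upright top face",mm(up),"strip",mm(st0),mm(st1))
if __name__=="__main__":
    D={n:cam(n) for n in("scene","top")};pickle.dump(D,open("d2.pkl","wb"))
    s=env.get_state();print(s["tcp_pos"],s["clock"])
    print("before");meas(pickle.load(open("d0.pkl","rb")));print("now");meas(D)
    cv2.imwrite("pics/g.png",np.hstack([cv2.resize(D["scene"]["color"][180:260,200:320],(480,320),interpolation=cv2.INTER_CUBIC),cv2.resize(D["top"]["color"][140:190,205:255],(320,320),interpolation=cv2.INTER_CUBIC)]))
E
python3 meas.py
```

```text
[ 0.51419971 -0.2635581   0.19588203] 5.6833
before
scene line -x [nan] +x [118.6] foot end [-133.7, -134.1, -133.8, -134.7, -134.6, -134.5] upright top face [82.4, 83.3, 82.9, 82.1, 84.1, 79.6, 82.2, 82.0, 82.1, 82.1] strip [-148.5, -148.0, -148.5, -141.0] [150.0, 151.0, 150.0, 149.5]
top line -x [118.1] +x [117.6] foot end [-136.2, -136.1, -136.0, -135.8, -135.8, -136.1] upright top face [116.5, 115.6, 115.9, 116.1, 115.3, 115.5, 115.6, 115.8, 116.1, 116.3] strip [-150.0, -151.0, -149.5, -149.0] [150.0, 150.0, 148.5, 147.5]
now
scene line -x [nan] +x [118.4] foot end [nan, nan, nan, nan, nan, nan] upright top face [115.8, 119.6, 113.9, 110.8, 116.2, 115.1, 119.0, 110.9, 116.1, 115.7] strip [-148.5, -148.0, -148.5, -141.0] [157.5, 140.0, 150.0, 149.5]
top line -x [118.1] +x [113.6] foot end [-109.0, -110.8, -111.2, -125.7, -125.6, -125.5] upright top face [116.2, 116.4, 116.5, 117.1, 117.3, 117.5, 117.6, 118.3, 118.1, 118.6] strip [-153.0, -153.5, -150.0, -149.0] [151.0, 151.0, 148.5, 148.0]meas.py:13: RuntimeWarning: invalid value encountered in scalar divide
  g=P(sg*x,.056);k=(s>.11)&(s<.128);wt=np.clip(np.median(g[k])-4-g[k],0,None);a=(s[k]*wt).sum()/wt.sum();lin.append((sg,a))
```

View pics/g.png

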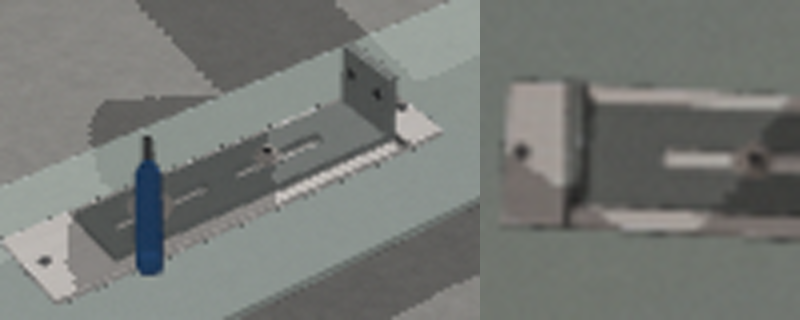

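```bash
cat > g.py <<'E'
from h import *
import pickle,sys
def gr(d,n,lo,hi,x,z,sgn):
    s=np.arange(lo,hi,.0005);g=cv2.GaussianBlur(sample(d,[w(n,t,x,z) for t in s]).reshape(1,-1),(0,0),2).ravel()
    k=np.clip(sgn*np.gradient(g),0,None);i=k.argmax();j=slice(max(0,i-6),i+7);return round(1000*(s[j]*k[j]).sum()/k[j].sum(),1)
def run(f,D,e,f0):
  d=D["top"];
  print(f,"top upright",[gr(d,"top",f0-.01,f0+.012,x,.108,1) for x in np.arange(-.02,.021,.005)])
  print(" top footend",[gr(d,"top",e-.012,e+.012,x,.062,-1) for x in (-.018,-.015,-.012,.012,.015,.018)])
  d=D["scene"]
  print(" scene footend top edge",[gr(d,"scene",e-.004,e+.01,x,.062,1) for x in (-.018,-.015,-.012,.012,.015,.018)], "bottom edge z.056",[gr(d,"scene",e-.012,e+.008,x,.056,-1) for x in (-.018,-.015,-.012,.012,.015,.018)])
  print(" scene side face",[gr(d,"scene",f0-.01,f0+.01,x,z,1) for z in (.08,.085,.09) for x in(.024,.025)])
if __name__=="__main__":
  run("d0",pickle.load(open("d0.pkl","rb")),-.135,.084)
  run("d1",pickle.load(open("d1.pkl","rb")),-.101,.1165)
  run("d2",pickle.load(open("d2.pkl","rb")),-.100,.118)
E
python3 g.py
```

```text
d0 top upright [np.float64(85.1), np.float64(86.4), np.float64(86.3), np.float64(84.8), np.float64(84.6), np.float64(85.0), np.float64(85.3), np.float64(83.8), np.float64(81.9)]
 top footend [np.float64(-136.4), np.float64(-136.4), np.float64(-136.4), np.float64(-135.9), np.float64(-135.9), np.float64(-136.0)]
 scene footend top edge [np.float64(-133.4), np.float64(-133.2), np.float64(-133.8), np.float64(-133.9), np.float64(-134.1), np.float64(-133.9)] bottom edge z.056 [np.float64(-135.0), np.float64(-134.7), np.float64(-134.9), np.float64(-135.4), np.float64(-135.2), np.float64(-135.5)]
 scene side face [np.float64(82.4), np.float64(81.5), np.float64(82.1), np.float64(81.4), np.float64(91.6), np.float64(91.6)]
d1 top upright [np.float64(108.9), np.float64(108.3), np.float64(109.5), np.float64(112.2), np.float64(109.4), np.float64(110.9), np.float64(116.0), np.float64(115.9), np.float64(121.8)]
 top footend [np.float64(-103.2), np.float64(-103.1), np.float64(-103.0), np.float64(-102.7), np.float64(-102.7), np.float64(-103.6)]
 scene footend top edge [np.float64(-100.7), np.float64(-
[... 392 characters left out ...]
, np.float64(116.5), np.float64(116.7), np.float64(117.1), np.float64(117.5), np.float64(117.6), np.float64(118.3), np.float64(118.3), np.float64(118.4)]
 top footend [np.float64(-102.4), np.float64(-102.8), np.float64(-102.9), np.float64(-102.1), np.float64(-102.2), np.float64(-102.0)]
 scene footend top edge [np.float64(-99.3), np.float64(-99.7), np.float64(-99.6), np.float64(-100.0), np.float64(-100.4), np.float64(-100.2)] bottom edge z.056 [np.float64(-100.8), np.float64(-101.4), np.float64(-101.4), np.float64(-101.3), np.float64(-101.4), np.float64(-101.4)]
 scene side face [np.float64(125.2), np.float64(124.7), np.float64(120.1), np.float64(120.4), np.float64(117.9), np.float64(117.0)]
```

Both views show the same displacement of 33.8 mm, and the face is within about 0.6 mm of the line, inside tolerance. Next is the key, so I'll check its pose and joint 6.

```bash
python3 - <<'E'
from h import *
import pickle
D=pickle.load(open("d2.pkl","rb"))
for n in D:
    c=D[n]["color"].astype(int);m=((c[...,0]-c[...,2]>30)).astype(np.uint8)
    k,l,st,ce=cv2.connectedComponentsWithStats(m)
    q=proj(D[n],[.593,-.1365,.12])
    for i in range(1,k):
        if 20<st[i,4]<600 and np.hypot(*(ce[i]-q))<25: print(n,st[i],ce[i],plane(D[n],*ce[i],.12))
# two-view height of handle
o=[];
s=env.get_state();print(s["joint_pos"],s["tcp_pos"])
d0=pickle.load(open("d0.pkl","rb"))
A=[];b=[]
for n,(u,v) in dict(scene=(236.6,234.1),top=(292.9,140.3)).items():
    c,r=ray(d0[n],u,v);r/=np.linalg.norm(r);M=np.eye(3)-np.outer(r,r);A.append(M);b.append(M@c)
print(np.linalg.solve(A[0]+A[1],b[0]+b[1]))
E
```

```text
scene [234 220   7  29 176] [236.72159091 234.55113636] [ 0.59565872 -0.1364806   0.12      ]
top [286 129  17  22  90] [293.78888889 139.13333333] [ 0.59519496 -0.139536    0.12      ]
[-6.12841772e-01  3.31559961e-01 -1.51993035e-02  1.22535821e+00
  5.65785852e-04 -5.42943352e-01] [ 0.51419971 -0.2635581   0.19588203]
[ 0.59256165 -0.13595567  0.11892971]
```

Emit:
{"op": "apply_moves", "data": {"rows": [{"xyz": [-20,35,0],"turn": [0,0,0.12],"grip": 0.5},{"xyz": [-40,70,0],"turn": [0,0,0.24],"grip": 0.5},{"xyz": [-60,105,0],"turn": [0,0,0.36],"grip": 0.5},{"xyz": [-76,128,0],"turn": [0,0,0.48],"grip": 0.5},{"xyz": [-76,128,0],"turn": [0,0,0.546],"grip": 0.5},{"xyz": [-76,128,0],"turn": [0,0,0.546],"grip": 0.5},{"xyz": [-76,128,0],"turn": [0,0,0.546],"grip": 0.5}]}}

```text
clock: 6.27
tcp_pos: [0.5991, -0.1397, 0.1963]
orientation: [-0.0, 0.3, 0.954, -0.0]
wrist_force: [0.3, -0.5, 0.9]
finger_gap: 0.0428
grip_force: 0.0
```

```bash
python3 - <<'E'
from h import *
d=cam("scene");cv2.imwrite("pics/i.png",cv2.resize(d["color"][150:270,170:330],(800,600),interpolation=cv2.INTER_CUBIC))
from scipy.spatial.transform import Rotation as R
s=env.get_state();q=s["orientation"];M=R.from_quat(np.r_[q[1:],q[0]]).as_matrix();print(s["tcp_pos"],s["wrist_force"],s["ft_torque"],s["finger_gap"]);print(M.round(3),np.degrees(np.arctan2(M[1,1],M[0,1])))
E
```

```text
[ 0.5988602  -0.14063098  0.19633748] [-0.61819068 -0.20609043  0.15864358] [-0.01453178 -0.03275306  0.00743429] 0.04257431469351245
[[-0.819  0.574 -0.   ]
 [ 0.574  0.819  0.   ]
 [ 0.    -0.    -1.   ]] 54.93599811524455
```

View pics/i.png

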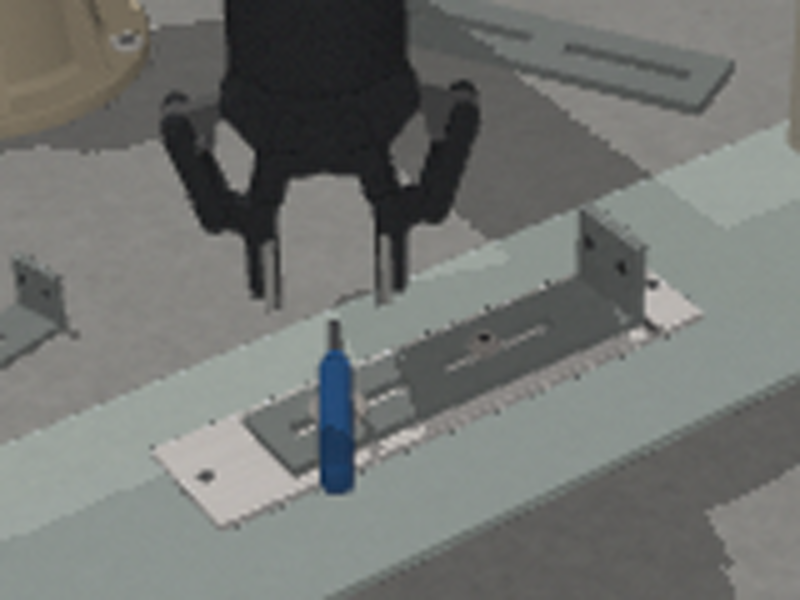

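The fingers, at crop pixels (270,290) and (390,290), straddle the blue handle at (337,420). Descending and gripping.

Emit:
{"op": "apply_moves", "data": {"rows": [{"xyz": [0,0,35],"turn": [0,0,0],"grip": 0.5},{"xyz": [0,0,70],"turn": [0,0,0],"grip": 0.5},{"xyz": [0,0,95],"turn": [0,0,0],"grip": 0.5},{"xyz": [0,0,95],"turn": [0,0,0],"grip": 0.5},{"xyz": [0,0,95],"turn": [0,0,0],"grip": 0.3},{"xyz": [0,0,95],"turn": [0,0,0],"grip": 0.1},{"xyz": [0,0,95],"turn": [0,0,0],"grip": 0.1},{"xyz": [0,0,95],"turn": [0,0,0],"grip": 0.1},{"xyz": [0,0,95],"turn": [0,0,0],"grip": 0.1}], "force": 40}}

```text
clock: 7.07
tcp_pos: [0.6007, -0.1421, 0.1032]
orientation: [0.002, 0.303, 0.953, 0.0]
wrist_force: [2.0, 2.3, 1.0]
finger_gap: 0.0155
grip_force: 41.0
```

```bash
cat > st.py <<'E'
from h import *
from scipy.spatial.transform import Rotation as R
s=env.get_state();q=s["orientation"];M=R.from_quat(np.r_[q[1:],q[0]]).as_matrix();F=s["wrist_force"]
c=np.array([.5265,-.0888]);r=s["tcp_pos"][:2]-c
print(s["clock"],s["tcp_pos"].round(4),"F",F.round(2),"T",s["ft_torque"].round(3),"gap",s["finger_gap"],s["grip_force"])
print("yaw x-out",np.degrees(np.arctan2(-M[1,0],-M[0,0])),"r",np.linalg.norm(r),"heading",np.degrees(np.arctan2(r[1],r[0])),"Ftool",(M.T@F).round(2),"moment F about screw",r[0]*F[1]-r[1]*F[0],"j",s["joint_pos"].round(2))
E
python3 st.py
```

```text
7.0667 [ 0.6007 -0.1421  0.1032] F [1.99 2.34 1.04] T [ 0.407 -0.277 -0.221] gap 0.01548519664970119 40.9894984960556
yaw x-out -35.27874020626461 r 0.0913101320923821 heading -35.684020199076436 Ftool [-0.28  3.06 -1.04] moment F about screw 0.2795018088118571 j [-0.36  0.45 -0.07  1.05  0.    0.25]
```

Emit:
{"op": "apply_moves", "data": {"rows": [{"xyz": [0.1,-3.6,0],"turn": [0,0,0.04],"grip": 0.1},{"xyz": [0.3,-7.2,0],"turn": [0,0,0.08],"grip": 0.1},{"xyz": [0.65,-10.8,0],"turn": [0,0,0.12],"grip": 0.1},{"xyz": [1.15,-14.3,0],"turn": [0,0,0.16],"grip": 0.1},{"xyz": [1.15,-14.3,0],"turn": [0,0,0.16],"grip": 0.1},{"xyz": [1.15,-14.3,0],"turn": [0,0,0.16],"grip": 0.1}]}}

```text
clock: 7.57
tcp_pos: [0.5913, -0.1532, 0.1028]
orientation: [0.002, 0.378, 0.926, 0.0]
wrist_force: [1.4, -0.4, 3.2]
finger_gap: 0.0152
grip_force: 41.3
```

```bash
python3 st.py
```

```text
7.5667 [ 0.5913 -0.1532  0.1028] F [ 1.44 -0.36  3.16] T [ 0.375 -0.32  -0.237] gap 0.015155439081744252 41.33254587650299
yaw x-out -44.39942279975501 r 0.09137820935333762 heading -44.84083741027071 Ftool [-1.29  0.76 -3.15] moment F about screw 0.06954162866996104 j [-0.39  0.44 -0.08  1.04  0.    0.39]
```

Emit:
{"op": "apply_moves", "data": {"rows": [{"xyz": [0.1,-3,0],"turn": [0,0,0.0333],"grip": 0.1},{"xyz": [0.2,-6,0],"turn": [0,0,0.0667],"grip": 0.1},{"xyz": [0.45,-9,0],"turn": [0,0,0.1],"grip": 0.1},{"xyz": [0.45,-9,0],"turn": [0,0,0.1],"grip": 0.1},{"xyz": [0.45,-9,0],"turn": [0,0,0.1],"grip": 0.1}]}}

```text
clock: 7.98
tcp_pos: [0.5846, -0.1594, 0.1024]
orientation: [0.001, 0.423, 0.906, 0.0]
wrist_force: [2.0, 0.3, 5.5]
finger_gap: 0.0151
grip_force: 41.4
```

Emit:
{"op": "apply_moves", "data": {"rows": [{"xyz": [0.1,-3,-0.3],"turn": [0,0,0.0333],"grip": 0.1},{"xyz": [0.2,-6,-0.6],"turn": [0,0,0.0667],"grip": 0.1},{"xyz": [0.45,-9,-0.8],"turn": [0,0,0.1],"grip": 0.1},{"xyz": [0.45,-9,-0.8],"turn": [0,0,0.1],"grip": 0.1},{"xyz": [0.45,-9,-0.8],"turn": [0,0,0.1],"grip": 0.1}]}}

```text
clock: 8.4
tcp_pos: [0.5775, -0.1643, 0.1028]
orientation: [0.001, 0.468, 0.884, 0.0]
wrist_force: [5.3, 0.7, 4.5]
finger_gap: 0.0153
grip_force: 40.2
```

```bash
python3 st.py
```

```text
8.4 [ 0.5775 -0.1643  0.1028] F [5.3  0.67 4.49] T [ 0.47 -0.87  0.11] gap 0.015305427104892817 40.17087936401367
yaw x-out -55.76501944419126 r 0.0911166658324812 heading -55.961803766428346 Ftool [-2.43  4.77 -4.48] moment F about screw 0.43454741581458733 j [-0.41  0.43 -0.11  1.03  0.    0.56]
```

Emit:
{"op": "apply_moves", "data": {"rows": [{"xyz": [0.0,-2,0],"turn": [0,0,0.02],"grip": 0.1},{"xyz": [0.1,-3.6,0],"turn": [0,0,0.04],"grip": 0.1},{"xyz": [0.1,-3.6,0],"turn": [0,0,0.04],"grip": 0.1},{"xyz": [0.1,-3.6,0],"turn": [0,0,0.04],"grip": 0.1}]}}

```text
clock: 8.73
tcp_pos: [0.5745, -0.166, 0.1026]
orientation: [0.001, 0.486, 0.874, 0.001]
wrist_force: [5.5, 2.4, 4.3]
finger_gap: 0.0154
grip_force: 40.1
```

```bash
python3 st.py
```

```text
8.7333 [ 0.5745 -0.166   0.1026] F [5.46 2.42 4.32] T [ 0.654 -1.056  0.151] gap 0.015366122289885025 40.11548638343811
yaw x-out -58.09236437467621 r 0.09096551461349678 heading -58.12493878163731 Ftool [-0.83  5.92 -4.31] moment F about screw 0.5380223304547298 j [-0.42  0.42 -0.12  1.03  0.    0.6 ]
```

Emit:
{"op": "apply_moves", "data": {"rows": [{"xyz": [0.0,-2.7,0],"turn": [0,0,0.03],"grip": 0.1},{"xyz": [0.15,-5.4,0],"turn": [0,0,0.06],"grip": 0.1},{"xyz": [0.15,-5.4,0],"turn": [0,0,0.06],"grip": 0.1},{"xyz": [0.15,-5.4,0],"turn": [0,0,0.06],"grip": 0.1}]}}

```text
clock: 9.07
tcp_pos: [0.5698, -0.1688, 0.1026]
orientation: [0.001, 0.511, 0.859, 0.001]
wrist_force: [4.8, 1.5, 4.1]
finger_gap: 0.0152
grip_force: 40.1
```

```bash
python3 st.py
```

```text
9.0667 [ 0.5698 -0.1688  0.1026] F [4.78 1.45 4.06] T [ 0.671 -1.186  0.164] gap 0.015231243882971358 40.061917304992676
yaw x-out -61.52349943600855 r 0.09095266976422976 heading -61.54657027559008 Ftool [-1.01  4.9  -4.05] moment F about screw 0.4449572843838494 j [-0.42  0.41 -0.13  1.02  0.    0.65]
```

Emit:
{"op": "apply_moves", "data": {"rows": [{"xyz": [0.0,-2.7,0],"turn": [0,0,0.03],"grip": 0.1},{"xyz": [0.15,-5.4,0],"turn": [0,0,0.06],"grip": 0.1},{"xyz": [0.15,-5.4,0],"turn": [0,0,0.06],"grip": 0.1},{"xyz": [0.15,-5.4,0],"turn": [0,0,0.06],"grip": 0.1}]}}

```text
clock: 9.4
tcp_pos: [0.5651, -0.1711, 0.1026]
orientation: [0.001, 0.537, 0.844, 0.001]
wrist_force: [6.0, 2.4, 3.9]
finger_gap: 0.0153
grip_force: 40.0
```

```bash
python3 st.py
```

```text
9.4 [ 0.5651 -0.1711  0.1026] F [5.96 2.44 3.86] T [ 0.694 -1.203  0.295] gap 0.015301867070767052 40.019336342811584
yaw x-out -64.94264326308456 r 0.09091158126082256 heading -64.87985701153842 Ftool [-0.32  6.44 -3.84] moment F about screw 0.5845624826753569 j [-0.43  0.41 -0.14  1.02  0.    0.7 ]
```

Emit:
{"op": "apply_moves", "data": {"rows": [{"xyz": [0,0,0],"turn": [0,0,0],"grip": 0.1},{"xyz": [0,0,0],"turn": [0,0,0],"grip": 0.1}]}}

```text
clock: 9.57
tcp_pos: [0.5651, -0.1711, 0.1026]
orientation: [0.001, 0.537, 0.844, 0.001]
wrist_force: [5.5, 2.3, 3.1]
finger_gap: 0.0153
grip_force: 40.0
```

```bash
python3 st.py
```

```text
9.5667 [ 0.5651 -0.1711  0.1026] F [5.53 2.26 3.07] T [ 0.648 -1.17   0.307] gap 0.015348220317865941 40.04027187824249
yaw x-out -64.92765053923775 r 0.09092733438084376 heading -64.85339794052881 Ftool [-0.3   5.98 -3.05] moment F about screw 0.5425504085468632 j [-0.43  0.41 -0.14  1.02  0.    0.7 ]
```

Emit:
{"op": "apply_moves", "data": {"rows": [{"xyz": [0.0,-2.2,0],"turn": [0,0,0.025],"grip": 0.1},{"xyz": [0.1,-4.5,0],"turn": [0,0,0.05],"grip": 0.1},{"xyz": [0.1,-4.5,0],"turn": [0,0,0.05],"grip": 0.1},{"xyz": [0.1,-4.5,0],"turn": [0,0,0.05],"grip": 0.1}]}}

```text
clock: 9.9
tcp_pos: [0.5611, -0.1728, 0.1026]
orientation: [0.001, 0.558, 0.83, 0.001]
wrist_force: [6.2, 2.6, 3.1]
finger_gap: 0.0154
grip_force: 40.0
```

```bash
python3 st.py
```

```text
9.9 [ 0.5611 -0.1728  0.1026] F [6.19 2.61 3.11] T [ 0.738 -1.303  0.435] gap 0.01535303592701995 40.02319693565369
yaw x-out -67.78141922341754 r 0.09087802570781568 heading -67.6304454860488 Ftool [ 0.07  6.73 -3.09] moment F about screw 0.610813091334361 j [-0.44  0.4  -0.15  1.02  0.    0.75]
```

Emit:
{"op": "apply_moves", "data": {"rows": [{"xyz": [0,0,0],"turn": [0,0,0],"grip": 0.1},{"xyz": [0,0,0],"turn": [0,0,0],"grip": 0.1}]}}

```text
clock: 10.07
tcp_pos: [0.5611, -0.1728, 0.1025]
orientation: [0.001, 0.558, 0.83, 0.001]
wrist_force: [5.9, 2.9, 3.4]
finger_gap: 0.0151
grip_force: 40.0
```

```bash
python3 st.py
```

```text
10.0667 [ 0.5611 -0.1728  0.1025] F [5.94 2.89 3.45] T [ 0.661 -1.181  0.423] gap 0.015114817873695114 40.040844082832336
yaw x-out -67.77601756975997 r 0.09086908357253158 heading -67.63780382332858 Ftool [ 0.42  6.6  -3.43] moment F about screw 0.5993065406173959 j [-0.44  0.4  -0.15  1.02  0.    0.75]
```

The estimate is about 1.03 N m, with an uncertain zero. I'll let go in place to read the sensor's zero before deciding whether to tighten more.

Emit:
{"op": "apply_moves", "data": {"rows": [{"xyz": [0,0,0],"turn": [0,0,0],"grip": 0.3},{"xyz": [0,0,0],"turn": [0,0,0],"grip": 0.3},{"xyz": [0,0,0],"turn": [0,0,0],"grip": 0.3},{"xyz": [0,0,0],"turn": [0,0,0],"grip": 0.3},{"xyz": [0,0,0],"turn": [0,0,0],"grip": 0.3}]}}

```text
clock: 10.48
tcp_pos: [0.5591, -0.1731, 0.1017]
orientation: [-0.001, 0.559, 0.829, -0.0]
wrist_force: [2.0, 1.4, 0.5]
finger_gap: 0.0254
grip_force: 1.2
```

```bash
python3 st.py; python3 - <<'E'
from h import *
d=cam("scene");cv2.imwrite("pics/j.png",cv2.resize(d["color"][170:270,190:320],(780,600),interpolation=cv2.INTER_CUBIC))
E
python3 st.py
```

```text
10.4833 [ 0.5591 -0.1731  0.1017] F [2.03 1.4  0.45] T [ 0.291 -0.424 -0.002] gap 0.02544100547135584 1.2019025534391403
yaw x-out -67.93168422921728 r 0.09033871645814506 heading -68.8539422810498 Ftool [ 0.53  2.41 -0.45] moment F about screw 0.21706979003065305 j [-0.44  0.4  -0.15  1.02  0.    0.75]
10.5333 [ 0.5591 -0.173   0.1017] F [ 1.57  2.04 -0.26] T [ 0.25  -0.394  0.022] gap 0.025808282934387503 1.1828507110476494
yaw x-out -67.92920398631898 r 0.09029360109661545 heading -68.84665317263247 Ftool [1.3  2.22 0.26] moment F about screw 0.19853768245408085 j [-0.44  0.4  -0.15  1.02  0.    0.75]
```

View pics/j.png

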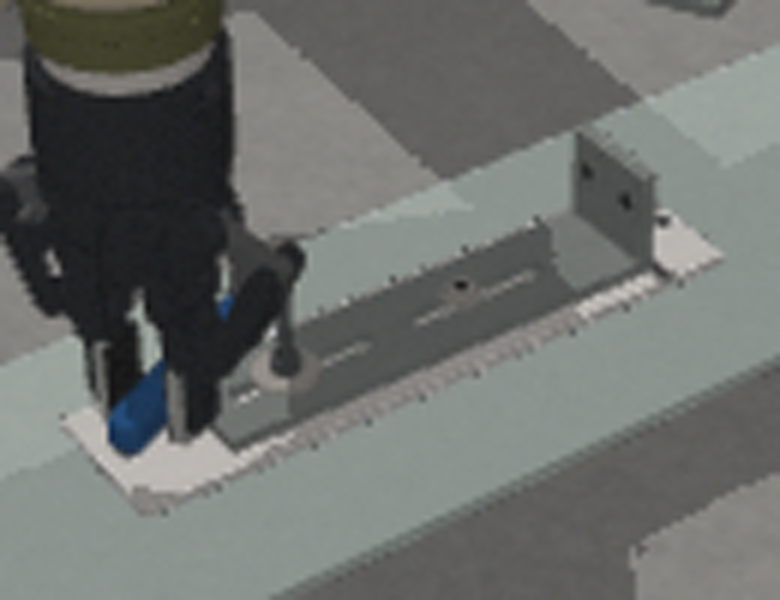

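Emit:
{"op": "apply_moves", "data": {"rows": [{"xyz": [0,0,0],"turn": [0,0,0],"grip": 0.45},{"xyz": [0,0,0],"turn": [0,0,0],"grip": 0.45},{"xyz": [0,0,0],"turn": [0,0,0],"grip": 0.45},{"xyz": [0,0,0],"turn": [0,0,0],"grip": 0.45}]}}

```text
clock: 10.87
tcp_pos: [0.559, -0.1733, 0.1018]
orientation: [-0.0, 0.559, 0.829, -0.0]
wrist_force: [0.1, -0.8, -0.4]
finger_gap: 0.0384
grip_force: 0.0
```

```bash
python3 - <<'E'
from h import *
from scipy.spatial.transform import Rotation as R
A=[]
for i in range(8):
    s=env.get_state();A.append(np.r_[s["wrist_force"],s["ft_torque"]]); d=cam("scene")
print(np.mean(A,0).round(3),np.std(A,0).round(3))
E
python3 st.py; cat > av.py <<'E'
from h import *
from scipy.spatial.transform import Rotation as R
A=[]
for i in range(8):
    s=env.get_state();r=s["tcp_pos"][:2]-[.5265,-.0888];F=s["wrist_force"];A.append([r[0]*F[1]-r[1]*F[0],s["ft_torque"][2],*F]); cam("scene")
A=np.array(A);q=s["orientation"];M=R.from_quat(np.r_[q[1:],q[0]]).as_matrix()
print("rxF,Tz,F",A.mean(0).round(3),"sum",A[:,:2].sum(1).mean().round(3),"Ftool",(M.T@A[:,2:].mean(0)).round(2),"std",A.std(0).round(2),"yaw",np.degrees(np.arctan2(-M[1,0],-M[0,0])).round(2),"gap",s["finger_gap"],s["grip_force"],s["clock"],s["tcp_pos"])
E
```

```text
[-0.08  -0.015  0.075  0.015 -0.008  0.011] [0.408 0.423 0.618 0.019 0.023 0.036]
11.2667 [ 0.5595 -0.1732  0.1021] F [-0.02  0.56  0.79] T [ 0.04  -0.028  0.021] gap 0.038387193673120365 0.0
yaw x-out -67.94085029941526 r 0.09065035943424422 heading -68.63688753540434 Ftool [ 0.53  0.2  -0.79] moment F about screw 0.01715033681860864 j [-0.44  0.4  -0.15  1.02  0.    0.75]
```

The sensor zero is good, so the 1.03 N m total is credible. I'll regrip centred on the handle and tighten a little more.

Emit:
{"op": "apply_moves", "data": {"rows": [{"xyz": [0.1,2.5,0],"turn": [0,0,-0.025],"grip": 0.45},{"xyz": [0.1,4.8,0],"turn": [0,0,-0.05],"grip": 0.45},{"xyz": [0.1,4.8,0],"turn": [0,0,-0.05],"grip": 0.45},{"xyz": [0.1,4.8,0],"turn": [0,0,-0.05],"grip": 0.3},{"xyz": [0.1,4.8,0],"turn": [0,0,-0.05],"grip": 0.1},{"xyz": [0.1,4.8,0],"turn": [0,0,-0.05],"grip": 0.1},{"xyz": [0.1,4.8,0],"turn": [0,0,-0.05],"grip": 0.1},{"xyz": [0.1,4.8,0],"turn": [0,0,-0.05],"grip": 0.1}], "force": 40}}

```text
clock: 11.93
tcp_pos: [0.5643, -0.1711, 0.1022]
orientation: [0.0, 0.538, 0.843, 0.0]
wrist_force: [2.1, 1.9, -0.2]
finger_gap: 0.015
grip_force: 40.8
```

```bash
python3 av.py
```

```text
rxF,Tz,F [ 0.3   -0.253  2.67   2.13  -0.517] sum 0.047 Ftool [0.81 3.32 0.52] std [0.04 0.03 0.46 0.27 0.39] yaw -65.07 gap 0.01544124834430577 40.88361918926239 12.2833 [ 0.56422616 -0.17119254  0.10216369]
```

Emit:
{"op": "apply_moves", "data": {"rows": [{"xyz": [0.0,-2.2,0],"turn": [0,0,0.025],"grip": 0.1},{"xyz": [0.1,-4.5,0],"turn": [0,0,0.05],"grip": 0.1},{"xyz": [0.1,-4.5,0],"turn": [0,0,0.05],"grip": 0.1},{"xyz": [0.1,-4.5,0],"turn": [0,0,0.05],"grip": 0.1}]}}

```text
clock: 12.67
tcp_pos: [0.5608, -0.1726, 0.1023]
orientation: [0.001, 0.558, 0.83, 0.001]
wrist_force: [6.2, 4.6, -0.9]
finger_gap: 0.0153
grip_force: 40.6
```

```bash
python3 av.py
```

```text
rxF,Tz,F [ 0.621  0.362  5.849  3.808 -1.26 ] sum 0.983 Ftool [1.33 6.85 1.28] std [0.04 0.05 0.47 0.39 0.51] yaw -67.89 gap 0.015317583659357476 40.58100342750549 13.0167 [ 0.56083103 -0.17258841  0.10227321]
```

Emit:
{"op": "apply_moves", "data": {"rows": [{"xyz": [0.0,-1.4,0],"turn": [0,0,0.015],"grip": 0.1},{"xyz": [0.0,-2.7,0],"turn": [0,0,0.03],"grip": 0.1},{"xyz": [0.0,-2.7,0],"turn": [0,0,0.03],"grip": 0.1}]}}

```text
clock: 13.32
tcp_pos: [0.5584, -0.1735, 0.1023]
orientation: [0.001, 0.571, 0.821, 0.001]
wrist_force: [7.0, 4.0, -1.6]
finger_gap: 0.0154
grip_force: 40.6
```

```bash
python3 av.py
```

```text
rxF,Tz,F [ 0.629  0.444  5.855  4.176 -1.681] sum 1.073 Ftool [1.87 6.94 1.7 ] std [0.06 0.02 0.65 0.28 0.51] yaw -69.6 gap 0.01521780571875765 40.613245368003845 13.6667 [ 0.55839846 -0.17351489  0.10225014]
```

Emit:
{"op": "apply_moves", "data": {"rows": [{"xyz": [0.0,-1.8,0],"turn": [0,0,0.02],"grip": 0.1},{"xyz": [0.1,-3.6,0],"turn": [0,0,0.04],"grip": 0.1},{"xyz": [0.1,-3.6,0],"turn": [0,0,0.04],"grip": 0.1}]}}

```text
clock: 13.97
tcp_pos: [0.555, -0.1747, 0.1023]
orientation: [0.001, 0.587, 0.809, 0.001]
wrist_force: [6.9, 4.0, -1.6]
finger_gap: 0.0157
grip_force: 40.7
```

```bash
python3 av.py
```

```text
rxF,Tz,F [ 0.644  0.544  6.228  3.821 -1.643] sum 1.188 Ftool [1.69 7.1  1.66] std [0.05 0.04 0.61 0.45 0.81] yaw -71.87 gap 0.015284656326740882 40.68134844303131 14.3167 [ 0.55511438 -0.17466005  0.10225062]
```

The torque is 1.19 N m, firmly tight. Releasing and rising.

Emit:
{"op": "apply_moves", "data": {"rows": [{"xyz": [0,1.5,0],"turn": [0,0,-0.017],"grip": 0.2},{"xyz": [0,3,0],"turn": [0,0,-0.033],"grip": 0.35},{"xyz": [0,4,0],"turn": [0,0,-0.045],"grip": 0.5},{"xyz": [0,4,0],"turn": [0,0,-0.045],"grip": 0.5},{"xyz": [0,4,0],"turn": [0,0,-0.045],"grip": 0.5},{"xyz": [0,4,-30],"turn": [0,0,-0.045],"grip": 0.5},{"xyz": [0,4,-70],"turn": [0,0,-0.045],"grip": 0.5},{"xyz": [0,4,-110],"turn": [0,0,-0.045],"grip": 0.5},{"xyz": [0,4,-150],"turn": [0,0,-0.045],"grip": 0.5},{"xyz": [0,4,-180],"turn": [0,0,-0.045],"grip": 0.5},{"xyz": [0,4,-180],"turn": [0,0,-0.045],"grip": 0.5}]}}

```text
clock: 15.28
tcp_pos: [0.5597, -0.1755, 0.2898]
orientation: [0.006, 0.569, 0.822, 0.001]
wrist_force: [0.4, -0.1, 1.1]
finger_gap: 0.0429
grip_force: 0.0
```

```bash
python3 st.py; python3 - <<'E'
from g import *
D={n:cam(n) for n in("scene","top")}
run("d2",pickle.load(open("d2.pkl","rb")),-.100,.118);run("end",D,-.100,.118)
cv2.imwrite("pics/k.png",np.hstack([cv2.resize(D["scene"]["color"][180:260,200:320],(480,320),interpolation=cv2.INTER_CUBIC),cv2.resize(D["top"]["color"][140:190,205:255],(320,320),interpolation=cv2.INTER_CUBIC)]))
E
```

```text
15.2833 [ 0.5597 -0.1755  0.2898] F [ 0.43 -0.09  1.05] T [-0.032 -0.052  0.007] gap 0.04287275553115173 0.0
yaw x-out -69.41833391684725 r 0.09285053345201735 heading -69.03114382122449 Ftool [-0.25  0.38 -1.05] moment F about screw 0.03446324767044504 j [-0.44  0.32  0.2   1.44 -0.    0.77]
d2 top upright [np.float64(116.2), np.float64(116.5), np.float64(116.7), np.float64(117.1), np.float64(117.5), np.float64(117.6), np.float64(118.3), np.float64(118.3), np.float64(118.4)]
 top footend [np.float64(-102.4), np.float64(-102.8), np.float64(-102.9), np.float64(-102.1), np.float64(-102.2), np.float64(-102.0)]
 scene footend top edge [np.float64(-99.3), np.float64(-99.7), np.float64(-99.6), np.float64(-100.0), np.float64(-100.4), np.float64(-100.2)] bottom edge z.056 [np.float64(-100.8), np.float64(-101.4), np.float64(-101.4), np.float64(-101.3), np.float64(-101.4), np.float64(-101.4)]
 scene side face [np.float64(125.2), np.float64(124.7), np.float64(120.1), np.float64(120.4), np.float64(117.9), np.float64(117.0)]
end top upright [np.float64(116.2), np.float64(116.5), np.float64(116.8), np.float64(117.3), np.float64(117.4), np.float64(117.8), np.float64(118.2), np.float64(118.4), np.float64(118.4)]
 top footend [np.float64(-93.9), np.float64(-93.4), np.float64(-92.6), np.float64(-91.4), np.float64(-106.2), np.float64(-99.2)]
 scene footend top edge [np.float64(-99.2), np.float64(-100.7), np.float64(-100.0), np.float64(-100.4), np.float64(-100.6), np.float64(-100.3)] bottom edge z.056 [np.float64(-101.0), np.float64(-101.6), np.float64(-101.6), np.float64(-101.5), np.float64(-101.6), np.float64(-101.3)]
 scene side face [np.float64(125.0), np.float64(124.7), np.float64(119.7), np.float64(120.3), np.float64(115.7), np.float64(115.0)]
```

View pics/k.png

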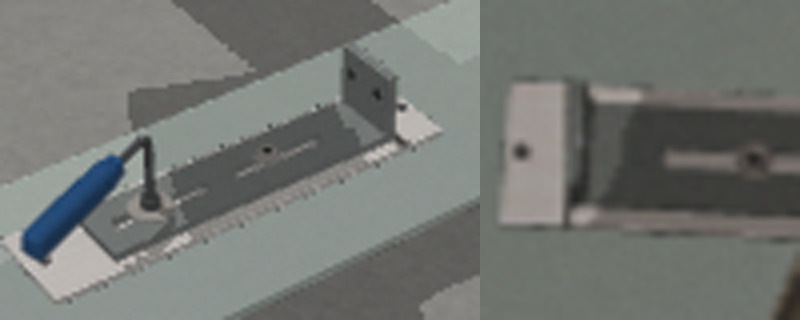

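The bracket hasn't moved: its upright is on the line at top-crop column ≈567. The key points back along the strip, and the robot touches nothing. Handing in.

```bash
python3 -c "
from workcell import ticket; print(ticket.hand_in())"
```

```text
the job is handed in; nothing more can be done
None
```

The job is handed in, with no verdict returned: the bracket's upright stands on the pen line (within about 1 mm by my camera measurements), the screw is at about 1.19 N m, the gripper has let go, and no bystander was touched.

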